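# Pack the sample bottles and screw the transport canister shut

### The arm

A 7-joint arm with a two-finger parallel gripper is mounted at the origin on the work surface. World frame = base frame: x ahead of the robot, y to its left, z up, the work surface at z = 0. Lengths are in m, angles in rad, forces in N, time in s.
With the tool pointing down it reaches from about 0.425 to 0.925 m from the base axis. Payload 6.8 kg.
Tool frame: the origin (TCP) lies midway between the tips of the shut fingers; the grasp point (between the pads) lies 19 mm behind it; y points along the fingers, z is the direction in which the jaws open and shut, and the axes are right-handed (so a half turn about y gives the same grasp; the last joint's range is limited). The gripper opens to 85 mm and grips with 20 to 120 N. Pads are 22 mm wide; open, the fingers measure 114 mm over their backs; the gripper's body (76 mm by 85 mm) begins 54 mm behind the grasp point. The pads swing forward as they close: fully open they stand 13 mm farther back than shut.
Start: joints at [-1.333, 0.477, 0.022, 1.555, -0.011, 1.109, -0.083], TCP at [0.229, 0.635, 0.231] pointing down, gripper open.
Joint ranges: [-2.96, 2.96], [-0.34, 2.1], [-1.41, 1.46], [0.24, 2.44], [-1.37, 4.51], [0.17, 1.92], [-2.96, 2.96]. Speed limits (rad/s): [2.39, 2.39, 3.14, 3.14, 3.14, 3.14, 3.14].

### API

Orientations are given as a unit quaternion [w, x, y, z].
In Python, from station import bot gives the robot as it stands. The module is installed in compiled form; this text tells all that it offers.
- The arm moves only by the shell command python3 -m crank 'ROWS' [FORCE]. ROWS is JSON, a list of rows, each an object with "linear": the shift along the tool's x, y, z in m, a list of three; "dr": the turn, a rotation vector about the tool's x, y, z in degrees, a list of three; "hand": the gripper command: -1 is shut, 1 is fully open, values between are in proportion. A call has 1 to 10 rows; each row is the pose to reach, as a shift and turn from the pose commanded when the call began, along the tool's axes at that moment; what a row does not reach only later rows make up. A row lasts 1/12 s, in which the tool goes at most 41.7 mm and 7.16 degrees, less where a joint would pass 70% of its speed; a pose out of reach is approached as far as the arm can. A call with a gripper value outside its range is refused whole. The fingers move at their own pace and stop on an object; FORCE is the grip in N (left out, the last holds). Time passes only in rows, so rows that repeat a pose let the fingers close. It gives the time, the measured TCP pose, the force and the opening at its end, in the units of the state.
- bot.get_obs(): the state, without advancing time (a new reading comes with each control period).
- bot.read_camera(name): name is "scene" or "side" or "wrist"; returns the picture (384x512x3 uint8, blue, green, red); there is no depth.
- bot.camera_params(name): a dict with "K" (3x3 intrinsics, pixels), "R" (3x3) and "t" (3): a world point X has camera coordinates R X + t; the wrist camera has in their place "hand_eye" (4x4, takes a point from camera to tool coordinates, whose origin is the TCP and whose axes are the tool frame's). Camera axes: x right, y down, z forward; pixel columns grow to the right and rows downward; lengths in m; the calibration is good to about 2 mm. A picture is of the moment at which its call begins: read the wrist's pose just before it. camera_params takes no time and is no camera call.
- bot.hand_in(): hands the job in, once; it reports no verdict.
Trained networks look in the newest picture that a camera, given by its name, has taken for a name from the list of things; names that differ only in an ending like _2 or _b are one class to them, and where a whole thing is asked for, a point or a joint stands for the part that bears it (a point fixed in the world has none). Each returns a list of dicts, best first, with "score" (0 to 1); they miss things now and then, are a little off and sometimes report something else, mostly with a low value. They report only what shows in the picture. A call takes as long as a camera call.
- bot.search_frame(camera, target): "extent" ([left, top, right, bottom] in pixels, round what is visible of it).
- bot.cut_out(camera, target): "pixels" (384x512 bool, what is visible of it) and "extent" ([left, top, right, bottom] in pixels, round what is visible of it).
- bot.place_of(camera, target): "xy" ([column, row] in pixels: a listed point, or the origin of a listed thing).
The state is a dict: "t": time; "q": joint angles; "joint_vel": joint speeds; "joint_torque": joint torques, N m; "eef_pos": TCP position; "tool_rot": TCP orientation; "contact_force": force on the tool from outside, world axes, zero at the start; "torque": the same for the moment, N m; "gripper_width": opening from 0.0 (shut) to 1.0 (fully open).
Only numpy, scipy, OpenCV 4.12 (cv2) and the standard library are available. Lean on these libraries where they do the work, as an engineer would, in place of code of your own. Each camera call takes 0.05 s, during which the arm holds its last target. There are 200 camera calls.

### The job

Take the empty white-capped bottle out of the canister and stand it in the grey tray, then stand every blue-capped sample bottle upright in the canister, one per cell. When all are in, set the red lid level on the canister with its lugs resting on top of the thread, turn it backward (counter-clockwise from above) until it drops into the thread start, then screw it forward (clockwise) until it stops, fully home. Leave the other things on the bench where they are.

Things in the scene. Friction and masses are not known exactly. Their poses are not given: they have to be found in the camera images.
- canister: White round canister fixed upright in a steel cradle (radius 97 mm, 22 mm high). Origin: centre of its underside on the bench, z up. Outer radius 76, inner 72 mm; rim at z = 70 (bevelled outside), inner floor at z = 8. Dividers along its x and y axes (3 mm thick, up to z = 58) make four quarter cells, centred at (+-30, +-30) mm; a cell holds only one bottle.
- thread_start (a point): On the blue three-start right-hand thread outside the canister's neck (out to radius 84 mm; same every 120 degrees): centre of one opening where a lid lug drops in, 26 degrees wide, on the canister's +x axis at radius 80 mm, z = 48 (channel floor). Clockwise from here the channel falls 6 mm per radian until the lug meets a post; there the lug is 96 degrees from here.
- stop_post (a point): Top of one thread stop post (three; 8 degrees wide, z = 70 mm), 103 degrees clockwise (seen from above) of the thread_start. Between them lies a ridge whose top falls clockwise from z = 64 to 55. Lugs resting on a ridge are blocked clockwise by the post; turned counter-clockwise they climb to the opening and drop 16 mm, into the channel below the ridge.
- lid: Red screw lid, a deep cap 183 mm across, 75 mm tall plus grip bar, open below, about 0.3 kg, at first standing skirt down on the bench. Origin: centre of the skirt's lower edge, z up. Its origin is 51 to 60 mm above the canister's with lugs on the ridges, 44 just dropped into the openings, 35 fully home. About 2.5 mm side play on the canister. Turns easily and sinks by its own weight if not held up.
- lid_grip (a point): Centre of the black grip bar on the lid, on its axis 93 mm above the lid's origin. The bar is 90 mm long along the lid's x axis, 20 mm thick, and stands from 75 to 110 mm above the lid's origin.
- lid_lug (a point): Inner end of one of three round lugs (8 mm diameter) inside the lid's skirt, at radius 78.5 mm, 8 mm above the skirt's lower edge, on the lid's +x axis; the others 120 degrees apart. White dashes on the lid's top mark all three. Skirt inner radius 87.5 mm.
- empty: Empty clear bottle with a white cap, standing at first in one cell of the canister. 44 mm across the body (up to z = 60 mm), with a straight white cap 34 mm across from z = 65 to z = 92 mm (its top), which is where to grip it; about 0.15 kg, heavy base. Origin: centre of the underside, z up its axis. 
- tray: Grey open tray for empties, fixed on the bench, 110 mm (x) by 150 mm (y), 18 mm tall, walls 4 mm, floor 4 mm thick. Origin: centre of the underside.
- sample1: Sample bottle, amber with a blue cap; two to four of the four samples are on the bench, the others are absent. 44 mm across the body (up to z = 60 mm), with a straight blue cap 34 mm across from z = 65 to z = 92 mm (its top), which is where to grip it; about 0.15 kg, heavy base. Origin: centre of the underside, z up its axis. 
- sample2: Sample bottle, amber with a blue cap; two to four of the four samples are on the bench, the others are absent. 44 mm across the body (up to z = 60 mm), with a straight blue cap 34 mm across from z = 65 to z = 92 mm (its top), which is where to grip it; about 0.15 kg, heavy base. Origin: centre of the underside, z up its axis. 
- sample3: Sample bottle, amber with a blue cap; two to four of the four samples are on the bench, the others are absent. 44 mm across the body (up to z = 60 mm), with a straight blue cap 34 mm across from z = 65 to z = 92 mm (its top), which is where to grip it; about 0.15 kg, heavy base. Origin: centre of the underside, z up its axis. 
- sample4: Sample bottle, amber with a blue cap; two to four of the four samples are on the bench, the others are absent. 44 mm across the body (up to z = 60 mm), with a straight blue cap 34 mm across from z = 65 to z = 92 mm (its top), which is where to grip it; about 0.15 kg, heavy base. Origin: centre of the underside, z up its axis. 
- beaker: Open glass beaker, 70 mm across, 95 mm tall; a bystander. Origin: centre of the underside. Loose: to be left where it is.
- tape: Yellow roll of tape lying flat, 90 mm across, 25 mm tall; a bystander. Origin: centre of the underside. Loose: to be left where it is.
- wrench: Steel wrench 160 mm long, lying on the bench; a bystander. Loose: to be left where it is.
- reagent: Green-glass bottle with a red cap, 70 mm across, 160 mm tall; a bystander. Origin: centre of the underside. Loose: to be left where it is.
- cork_ring: Cork disc, 100 mm across, 30 mm tall; a bystander. Origin: centre of the underside. Loose: to be left where it is.

How it is judged:
By the outcome, as a careful person would: the job done as asked, in the order asked, and still so for the second after the job is handed in, with the robot touching nothing.
Of sample1, sample2, sample3, sample4 only 2 to 4 are there at a start; the rules pass over those that are not, and their reading is None.
At some moment in a run one of sample1, sample2, sample3, sample4 may be knocked a few centimetres aside while the robot is not near it.
It also fails if it takes over 210 s, if anything falls off the work surface, if the arm or the gripper's body presses on something with over 40 N, if the wrist force passes 120 N, or if a joint passes its speed limit or range.

## Working session

There is one attempt and no reset: what is moved stays moved. The work goes in short steps, Python scripts to look and compute and a shell command to move; the robot and the scene stay as the last step left them, time stands still between calls to the robot, and variables do not carry over. Pictures are saved under pics/ and viewed, about 12 in all and at most 16, crops included, and the job is handed in when it is done.

```bash
mkdir -p pics
cat > h.py <<'E'
import numpy as np, cv2
from scipy.spatial.transform import Rotation as R
from station import bot
def pose():
    s=bot.get_obs(); q=s['tool_rot']; return np.array(s['eef_pos']), R.from_quat([q[1],q[2],q[3],q[0]]).as_matrix()
def cam(name):
    c=bot.camera_params(name); K=np.array(c['K'])
    if 'hand_eye' in c:
        p,Rt=pose(); H=np.array(c['hand_eye']); Rw=Rt@H[:3,:3]; o=Rt@H[:3,3]+p
        return K,Rw,o
    Rc=np.array(c['R']); return K,Rc.T,-Rc.T@np.array(c['t'])
def ray(C,uv):
    K,Rw,o=C; d=Rw@np.linalg.solve(K,[uv[0],uv[1],1.]); return o,d
def atz(C,uv,z):
    o,d=ray(C,uv); return o+d*(z-o[2])/d[2]
def proj(C,X):
    K,Rw,o=C; c=Rw.T@(np.array(X)-o); p=K@c; return p[:2]/p[2]
E
python3 - <<'E'
from h import *
s=bot.get_obs(); print(s)
p,Rt=pose(); print(Rt.round(3))
ims=[]
for n in ['scene','side','wrist']:
    C=cam(n); im=bot.read_camera(n); cv2.imwrite(f'pics/a_{n}.png',im); print(n,C[2].round(3),C[0][0,0], C[1][:,2].round(2))
    if n=='wrist': print(np.array(bot.camera_params(n)['hand_eye']).round(3))
    for t in ['canister','tray','empty','sample1','lid','lid_grip','lid_lug','thread_start','stop_post','beaker','tape','reagent','cork_ring']:
        if n=='wrist' and t not in('sample1','empty','canister','lid'): continue
        for d in bot.place_of(n,t)[:5]:
            if d['score']<.3: continue
            z={'lid_grip':.093,'lid_lug':.008,'thread_start':.048,'stop_post':.07}.get(t,0)
            if t=='empty' : z=.008
            print(n,t,round(d['score'],2),np.round(d['xy']),atz(C,d['xy'],z).round(3))
E
```

```text
{'t': 0.0, 'q': array([-1.33312995,  0.47778164,  0.02235286,  1.55643901, -0.01146497,
        1.1092788 , -0.0831151 ]), 'joint_vel': array([-0.00084893,  0.00039134,  0.00028887, -0.00067081, -0.00010085,
        0.00050089, -0.00118102]), 'joint_torque': array([-2.40086956e-04, -5.96471000e+01,  1.60790976e+00, -2.81190044e+01,
        1.24897700e-02,  9.53016628e-03, -6.20962268e-06]), 'eef_pos': array([0.2286041 , 0.63449699, 0.2303436 ]), 'tool_rot': array([-0.69593933,  0.69719313, -0.12168403,  0.12158614]), 'contact_force': array([ 0.51043941, -0.18562003, -1.21442837]), 'torque': array([ 0.05936498,  0.00139975, -0.00209231]), 'gripper_width': 0.9997628949901832}
[[ 0.941 -0.     0.339]
 [-0.339 -0.002  0.941]
 [ 0.    -1.    -0.002]]
scene [1.303 0.341 0.968] 482.81360716850486 [-0.61 -0.3  -0.73]
scene canister 0.55 [176. 190.] [ 0.586 -0.261  0.   ]
scene canister 0.44 [264. 205.] [ 0.534 -0.02   0.   ]
scene tray 0.83 [264. 172.] [ 0.422 -0.073  0.   ]
scene empty 0.82 [158. 191.] [ 0.618 -0.298  0.008]
scene sample1 0.78 [342. 254.] [0.598 0.221 0.   ]
scene sample1 0
[... 1056 characters left out ...]
8 [239. 162.] [0.731 0.239 0.   ]
side lid_grip 0.72 [264. 177.] [0.614 0.007 0.093]
side lid_lug 0.59 [236. 200.] [0.558 0.067 0.008]
side thread_start 0.56 [358. 260.] [ 0.564 -0.348  0.048]
side thread_start 0.53 [350. 251.] [ 0.574 -0.318  0.048]
side stop_post 0.67 [305. 233.] [ 0.526 -0.218  0.07 ]
side beaker 0.73 [238. 164.] [0.718 0.23  0.   ]
side tape 0.86 [308. 304.] [ 0.414 -0.325 -0.   ]
side reagent 0.82 [322. 197.] [ 0.767 -0.095  0.   ]
side cork_ring 0.8 [398. 257.] [ 0.692 -0.389  0.   ]
wrist [0.16  0.66  0.374] 335.3694061023143 [ 0.27 -0.1  -0.96]
[[ 0.     0.958  0.286 -0.073]
 [-0.    -0.286  0.958 -0.143]
 [ 1.    -0.001  0.    -0.   ]
 [ 0.     0.     0.     1.   ]]
```

Run:
```python
import cv2,numpy as np
a=cv2.imread('pics/a_scene.png');b=cv2.imread('pics/a_side.png')
a=cv2.resize(a[100:340,60:420],(800,533),interpolation=cv2.INTER_CUBIC)
cv2.imwrite('pics/b1.png',a)
b=cv2.resize(b[130:340,140:455],(800,533),interpolation=cv2.INTER_CUBIC)
cv2.imwrite('pics/b2.png',b)
```

```text
(no output)
```

View pics/b1.png

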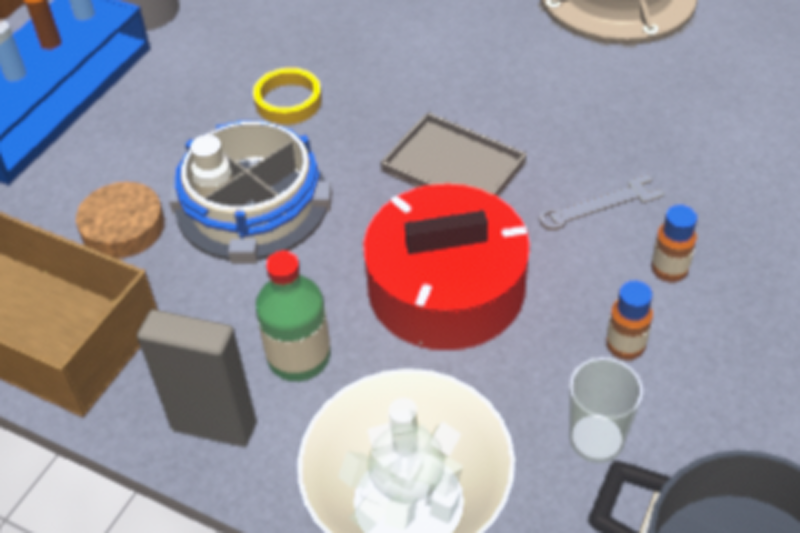

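View pics/b2.png

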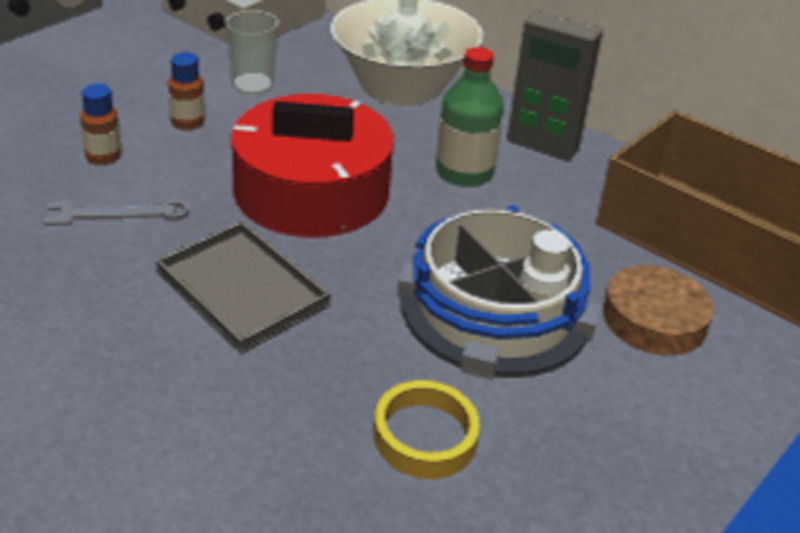

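The scene shows two blue-capped samples, at about (0.60, 0.22) and (0.47, 0.22). The canister is at (0.59, -0.26) with the empty in it, and the tray and lid are clear. Next I'll fly to a point above the canister.

```bash
cat >> h.py <<'E'
def go(x,y,z,psi):
    p,Rt=pose(); c,s=np.cos(np.radians(psi)),np.sin(np.radians(psi))
    Rg=np.array([[c,0,-s],[s,0,c],[0,-1,0]])
    Rg=np.array([[c,0,-s],[s,0,c],[0,-1,0]]); 
    d=Rt.T@(np.array([x,y,z])-p); w=R.from_matrix(Rt.T@Rg).as_rotvec(degrees=True)
    psi0=np.degrees(np.arctan2(Rt[1,0],Rt[0,0]))
    print('at',p.round(4),'psi',psi0.round(1),'lin',d.round(4).tolist(),'dr',w.round(1).tolist(),'rows',np.ceil(np.linalg.norm(d)/.0417),np.ceil(np.linalg.norm(w)/7.16))
E
python3 -c "
from h import *
go(.59,-.262,.25,-61)"
```

```text
at [0.2288 0.6351 0.2313] psi -19.8 lin [0.6439, -0.0187, -0.7215] dr [-0.0, 41.2, -0.0] rows 24.0 6.0
```

```bash
R='' ; python3 -m crank '[{"linear":[0.26,-0.03,-0.29],"dr":[0,0,0],"hand":1},{"linear":[0.26,-0.03,-0.29],"dr":[0,0,0],"hand":1},{"linear":[0.26,-0.03,-0.29],"dr":[0,0,0],"hand":1},{"linear":[0.26,-0.03,-0.29],"dr":[0,0,0],"hand":1},{"linear":[0.26,-0.03,-0.29],"dr":[0,0,0],"hand":1},{"linear":[0.26,-0.03,-0.29],"dr":[0,0,0],"hand":1},{"linear":[0.26,-0.03,-0.29],"dr":[0,0,0],"hand":1},{"linear":[0.26,-0.03,-0.29],"dr":[0,0,0],"hand":1},{"linear":[0.26,-0.03,-0.29],"dr":[0,0,0],"hand":1},{"linear":[0.26,-0.03,-0.29],"dr":[0,0,0],"hand":1}]'; python3 -c "
from h import *
go(.59,-.262,.25,-61)"
```

```text
t: 2.48
eef_pos: [0.3773, 0.2683, 0.2619]
tool_rot: [-0.696, 0.696, -0.124, 0.124]
contact_force: [0.6, 0.8, 0.1]
gripper_width: 1.002
at [0.3773 0.2683 0.2619] psi -20.2 lin [0.3827, 0.0125, -0.4242] dr [-0.0, 40.8, 0.1] rows 14.0 6.0
```

```bash
python3 -m crank '[{"linear":[0.26,0.01,-0.29],"dr":[0,30,0],"hand":1},{"linear":[0.26,0.01,-0.29],"dr":[0,30,0],"hand":1},{"linear":[0.26,0.01,-0.29],"dr":[0,30,0],"hand":1},{"linear":[0.26,0.01,-0.29],"dr":[0,30,0],"hand":1},{"linear":[0.26,0.01,-0.29],"dr":[0,30,0],"hand":1},{"linear":[0.26,0.01,-0.29],"dr":[0,30,0],"hand":1},{"linear":[0.26,0.01,-0.29],"dr":[0,30,0],"hand":1},{"linear":[0.26,0.01,-0.29],"dr":[0,30,0],"hand":1},{"linear":[0.26,0.01,-0.29],"dr":[0,30,0],"hand":1},{"linear":[0.26,0.01,-0.29],"dr":[0,30,0],"hand":1}]'; python3 -c "
from h import *
go(.59,-.262,.25,-61)"
```

```text
t: 3.32
eef_pos: [0.5225, -0.0933, 0.2519]
tool_rot: [-0.64, 0.641, -0.299, 0.301]
contact_force: [0.3, 0.1, 1.6]
gripper_width: 0.997
at [ 0.5225 -0.0933  0.2519] psi -50.2 lin [0.1728, 0.0025, -0.0562] dr [-0.0, 10.8, 0.2] rows 5.0 2.0
```

```bash
python3 -m crank '[{"linear":[0.173,0,-0.056],"dr":[0,11,0],"hand":1},{"linear":[0.173,0,-0.056],"dr":[0,11,0],"hand":1},{"linear":[0.173,0,-0.056],"dr":[0,11,0],"hand":1},{"linear":[0.173,0,-0.056],"dr":[0,11,0],"hand":1},{"linear":[0.173,0,-0.056],"dr":[0,11,0],"hand":1},{"linear":[0.173,0,-0.056],"dr":[0,11,0],"hand":1},{"linear":[0.173,0,-0.056],"dr":[0,11,0],"hand":1}]'
python3 - <<'E'
from h import *
C=cam('wrist'); im=bot.read_camera('wrist'); cv2.imwrite('pics/c.png',im); print(pose()[0])
for t,z in [('canister',0),('empty',.008),('thread_start',.048),('stop_post',.07)]:
    for d in bot.place_of('wrist',t)[:4]: print(t,round(d['score'],2),np.round(d['xy'],1),atz(C,d['xy'],z).round(4))
for d in bot.cut_out('wrist','empty')[:2]: print(d['score'],d['extent'])
E
```

```text
t: 3.9
eef_pos: [0.59, -0.2561, 0.2509]
tool_rot: [-0.609, 0.61, -0.359, 0.358]
contact_force: [-0.4, 0.3, -0.1]
gripper_width: 1.001
[ 0.59009283 -0.2544971   0.25094495]
canister 0.91 [252.3 161.8] [ 0.5934 -0.2641  0.    ]
empty 0.57 [248.9 199.8] [ 0.6117 -0.3056  0.008 ]
thread_start 0.85 [200.3 218.5] [ 0.5694 -0.3389  0.048 ]
thread_start 0.56 [276.  277.5] [ 0.6794 -0.3619  0.048 ]
stop_post 0.62 [207.2 105.9] [ 0.5236 -0.2252  0.07  ]
0.73 [224.9, 179.0, 268.5, 245.6]
```

View pics/c.png

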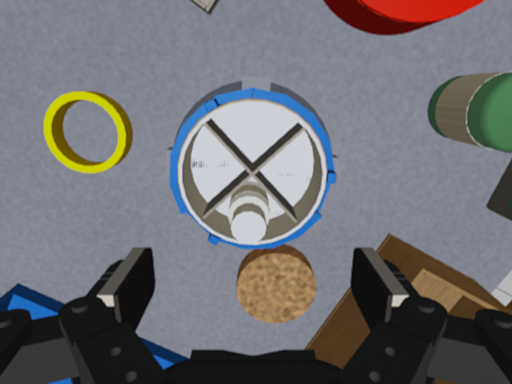

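The wrist view shows the canister rim centred near (251,165) with its dividers crossing at (252,172). The empty's cap top is at (249,225), and post-like marks sit at (210,103), (332,177) and (213,238). I'll compute from these.

Run:
```python
from h import *
C=cam('wrist'); im=cv2.imread('pics/c.png')
for n,uv,z in [('cross',(252,172),.058),('a',(209,122),.058),('a2',(296,221),.058),('b',(303,127),.058),('b2',(205,217),.058),('cap',(249,225),.1)]: print(n,atz(C,uv,z).round(4))
c=atz(C,(252,172),.058)
for uv in [(210,103),(332,177),(213,238)]:
    X=atz(C,uv,.07)-c; print('post?',np.degrees(np.arctan2(X[1],X[0])).round(1),np.hypot(*X[:2]).round(4))
# unwrap top view at z=.06 for viewing, world-aligned around canister
N=600; s=.0004
g=np.array([[proj(C,[c[0]+(i-300)*s,c[1]-(j-300)*s,.066]) for i in range(N)] for j in range(N)],np.float32)
cv2.imwrite('pics/d.png',cv2.remap(im,g,None,cv2.INTER_CUBIC))
```

```text
cross [ 0.5932 -0.2605  0.058 ]
a [ 0.5315 -0.237   0.058 ]
a2 [ 0.6609 -0.2846  0.058 ]
b [ 0.6149 -0.1959  0.058 ]
b2 [ 0.5735 -0.3283  0.058 ]
cap [ 0.611  -0.2979  0.1   ]
post? 148.8 0.0796
post? 27.7 0.0798
post? -91.7 0.0799
```

View pics/d.png

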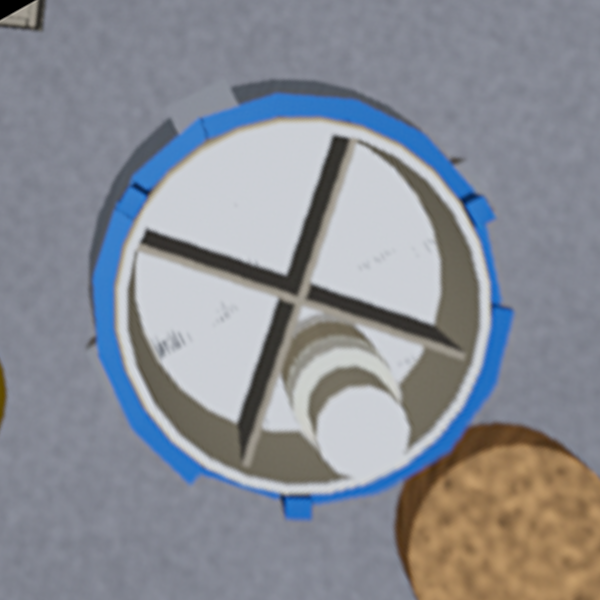

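Posts at 148.8°, 27.7° and -91.7° put the canister's yaw at -108.7°, and the dividers, at about -19° mod 90, agree. The centre is about (0.594, -0.262).

```bash
python3 -c "
from h import *
go(.612,-.299,.14,-63);go(.612,-.299,.065,-63)"
```

```text
at [ 0.5904 -0.2537  0.2515] psi -60.7 lin [0.0502, 0.1115, -0.0034] dr [-0.0, 2.3, -0.0] rows 3.0 1.0
at [ 0.5904 -0.2537  0.2515] psi -60.7 lin [0.0502, 0.1865, -0.0035] dr [-0.0, 2.3, -0.0] rows 5.0 1.0
```

```bash
python3 -m crank '[{"linear":[0.05,0.08,-0.003],"dr":[0,2,0],"hand":0.2},{"linear":[0.05,0.11,-0.003],"dr":[0,2,0],"hand":0.2},{"linear":[0.05,0.11,-0.003],"dr":[0,2,0],"hand":0.2},{"linear":[0.05,0.11,-0.003],"dr":[0,2,0],"hand":0.2},{"linear":[0.05,0.11,-0.003],"dr":[0,2,0],"hand":0.2},{"linear":[0.05,0.11,-0.003],"dr":[0,2,0],"hand":0.2},{"linear":[0.05,0.13,-0.003],"dr":[0,2,0],"hand":0.2}]' 40;python3 -c "
from h import *
go(.612,-.299,.065,-63)
C=cam('wrist');im=bot.read_camera('wrist');cv2.imwrite('pics/e.png',im)"
```

```text
t: 4.78
eef_pos: [0.6159, -0.3016, 0.1279]
tool_rot: [0.604, -0.603, 0.364, -0.372]
contact_force: [1.0, -0.6, 0.9]
gripper_width: 0.6
at [ 0.6159 -0.3016  0.1279] psi -62.8 lin [-0.0046, 0.0629, -0.0027] dr [-0.4, 0.2, 0.5] rows 2.0 1.0
```

View pics/e.png

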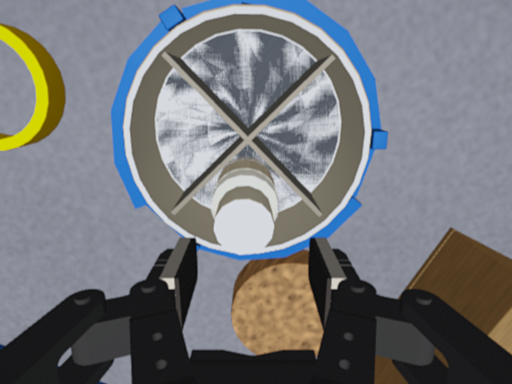

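The fingers straddle the cap, whose top is centred near (243,228). The finger midline is at about column 253.

```bash
python3 -c "
from h import *
C=cam('wrist');c=atz(C,(243,227),.1);print(c);go(c[0],c[1],.065,-63)"
```

```text
[ 0.60658029 -0.29862347  0.1       ]
at [ 0.6131 -0.2995  0.1219] psi -62.7 lin [-0.0039, 0.0569, -0.0055] dr [-0.1, 0.3, 0.1] rows 2.0 1.0
```

```bash
python3 -m crank '[{"linear":[-0.004,0.03,-0.005],"dr":[0,0,0],"hand":0.2},{"linear":[-0.004,0.057,-0.005],"dr":[0,0,0],"hand":0.2},{"linear":[-0.004,0.057,-0.005],"dr":[0,0,0],"hand":0.2},{"linear":[-0.004,0.057,-0.005],"dr":[0,0,0],"hand":-1},{"linear":[-0.004,0.057,-0.005],"dr":[0,0,0],"hand":-1},{"linear":[-0.004,0.057,-0.005],"dr":[0,0,0],"hand":-1},{"linear":[-0.004,0.057,-0.005],"dr":[0,0,0],"hand":-1},{"linear":[-0.004,0.057,-0.005],"dr":[0,0,0],"hand":-1},{"linear":[-0.004,0.02,-0.005],"dr":[0,0,0],"hand":-1},{"linear":[-0.004,-0.02,-0.005],"dr":[0,0,0],"hand":-1}]' 40;python3 -m crank '[{"linear":[0,-0.04,0],"dr":[0,0,0],"hand":-1},{"linear":[0,-0.08,0],"dr":[0,0,0],"hand":-1},{"linear":[0,-0.08,0],"dr":[0,0,0],"hand":-1},{"linear":[0,-0.08,0],"dr":[0,0,0],"hand":-1}]'
python3 - <<'E'
from h import *
C=cam('scene');im=bot.read_camera('scene');cv2.imwrite('pics/f.png',cv2.resize(im[60:300,60:380],(800,600)))
C=cam('side');im=bot.read_camera('side')
m=bot.cut_out('side','tray')[0]; ys,xs=np.nonzero(m['pixels']); print(m['score'])
box=cv2.boxPoints(cv2.minAreaRect(np.c_[xs,ys].astype(np.float32)))
h=cv2.convexHull(np.c_[xs,ys]); q=cv2.approxPolyDP(h,8,True)[:,0]; print([atz(C,u,.018).round(3).tolist() for u in q])
go(.44,-.073,.20,-63)
E
```

```text
t: 5.67
eef_pos: [0.6039, -0.2978, 0.1399]
tool_rot: [-0.603, 0.604, -0.371, 0.366]
contact_force: [1.2, -0.6, -1.2]
gripper_width: 0.43
t: 6.0
eef_pos: [0.607, -0.3001, 0.2247]
tool_rot: [0.604, -0.603, 0.366, -0.371]
contact_force: [-0.0, 0.4, -2.8]
gripper_width: 0.427
0.83
[[0.462, -0.158, 0.018], [0.359, -0.145, 0.018], [0.38, 0.006, 0.018], [0.489, -0.01, 0.018]]
at [ 0.6048 -0.2982  0.2196] psi -62.8 lin [-0.2756, 0.0204, -0.0437] dr [0.1, 0.2, -0.1] rows 7.0 1.0
```

View pics/f.png

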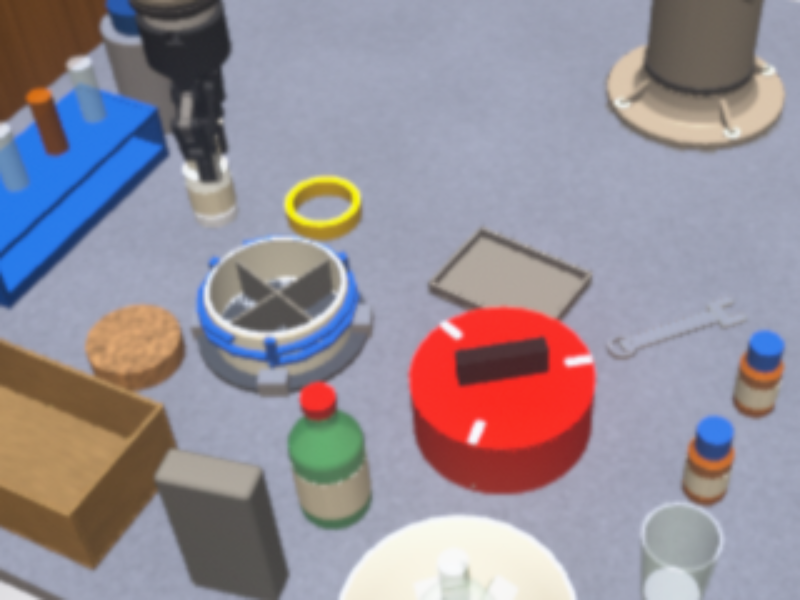

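The bottle hangs straight in the gripper. The tray is clear and centred at about (0.4225, -0.077).

```bash
python3 -c "
from h import *
go(.445,-.08,.2196,-63)"
```

```text
at [ 0.6048 -0.2982  0.2196] psi -62.8 lin [-0.2671, 0.0008, -0.0424] dr [0.1, 0.2, -0.1] rows 7.0 1.0
```

```bash
python3 -m crank '[{"linear":[-0.267,0,-0.042],"dr":[0,0,0],"hand":-1},{"linear":[-0.267,0,-0.042],"dr":[0,0,0],"hand":-1},{"linear":[-0.267,0,-0.042],"dr":[0,0,0],"hand":-1},{"linear":[-0.267,0,-0.042],"dr":[0,0,0],"hand":-1},{"linear":[-0.267,0,-0.042],"dr":[0,0,0],"hand":-1},{"linear":[-0.267,0,-0.042],"dr":[0,0,0],"hand":-1},{"linear":[-0.267,0,-0.042],"dr":[0,0,0],"hand":-1},{"linear":[-0.267,0.03,-0.042],"dr":[0,0,0],"hand":-1},{"linear":[-0.267,0.06,-0.042],"dr":[0,0,0],"hand":-1},{"linear":[-0.267,0.09,-0.042],"dr":[0,0,0],"hand":-1}]' 
python3 -m crank '[{"linear":[0,0.03,0],"dr":[0,0,0],"hand":-1},{"linear":[0,0.05,0],"dr":[0,0,0],"hand":-1},{"linear":[0,0.063,0],"dr":[0,0,0],"hand":-1},{"linear":[0,0.069,0],"dr":[0,0,0],"hand":-1},{"linear":[0,0.069,0],"dr":[0,0,0],"hand":-1},{"linear":[0,0.069,0],"dr":[0,0,0],"hand":-1}]' ; python3 -c "
from h import *
go(.445,-.08,.062,-63)"
```

```text
t: 6.98
eef_pos: [0.4455, -0.0797, 0.1297]
tool_rot: [0.604, -0.604, 0.368, -0.368]
contact_force: [0.9, 0.5, -2.5]
gripper_width: 0.382
t: 7.48
eef_pos: [0.444, -0.0824, 0.0628]
tool_rot: [-0.602, 0.604, -0.371, 0.368]
contact_force: [-11.1, -2.6, 34.4]
gripper_width: 0.386
at [ 0.444  -0.0824  0.0628] psi -63.0 lin [-0.0017, 0.0008, 0.002] dr [0.2, 0.0, -0.1] rows 1.0 1.0
```

```bash
python3 -m crank '[{"linear":[0,-0.002,0],"dr":[0,0,0],"hand":-1},{"linear":[0,-0.002,0],"dr":[0,0,0],"hand":0.2},{"linear":[0,-0.002,0],"dr":[0,0,0],"hand":0.2},{"linear":[0,-0.002,0],"dr":[0,0,0],"hand":0.2},{"linear":[0,-0.04,0],"dr":[0,0,0],"hand":0.2},{"linear":[0,-0.08,0],"dr":[0,0,0],"hand":0.2},{"linear":[0,-0.12,0],"dr":[0,0,0],"hand":0.2},{"linear":[0,-0.15,0],"dr":[0,0,0],"hand":0.2},{"linear":[0,-0.15,0],"dr":[0,0,0],"hand":0.2}]'
python3 - <<'E'
from h import *
S=[]
for n in ['scene','side']:
    C=cam(n);im=bot.read_camera(n);S.append(im)
    for d in bot.place_of(n,'sample1')[:4]+bot.place_of(n,'empty')[:2]: print(n,round(d['score'],2),np.round(d['xy']),atz(C,d['xy'],0).round(3))
cv2.imwrite('pics/g.png',cv2.resize(S[1][140:330,130:400],(800,563)))
go(.47,.22,.22,-63)
go(.604,.22,.22,-63)
E
```

```text
t: 8.23
eef_pos: [0.4498, -0.081, 0.2172]
tool_rot: [0.606, -0.601, 0.366, -0.371]
contact_force: [0.5, -0.3, 0.1]
gripper_width: 0.601
scene 0.8 [342. 256.] [0.603 0.223 0.   ]
scene 0.75 [361. 218.] [0.47  0.227 0.   ]
scene 0.68 [118. 200.] [ 0.688 -0.383  0.   ]
scene 0.8 [253. 176.] [ 0.449 -0.094  0.   ]
side 0.9 [182. 195.] [0.465 0.208 0.   ]
side 0.74 [212. 177.] [0.6   0.226 0.   ]
side 0.9 [246. 245.] [ 0.449 -0.091  0.   ]
at [ 0.4453 -0.0806  0.2109] psi -62.8 lin [-0.2561, -0.0094, 0.1593] dr [0.2, 0.2, -0.0] rows 8.0 1.0
at [ 0.4453 -0.0806  0.2109] psi -62.8 lin [-0.1948, -0.0098, 0.2785] dr [0.2, 0.2, -0.0] rows 9.0 1.0
```

View pics/g.png

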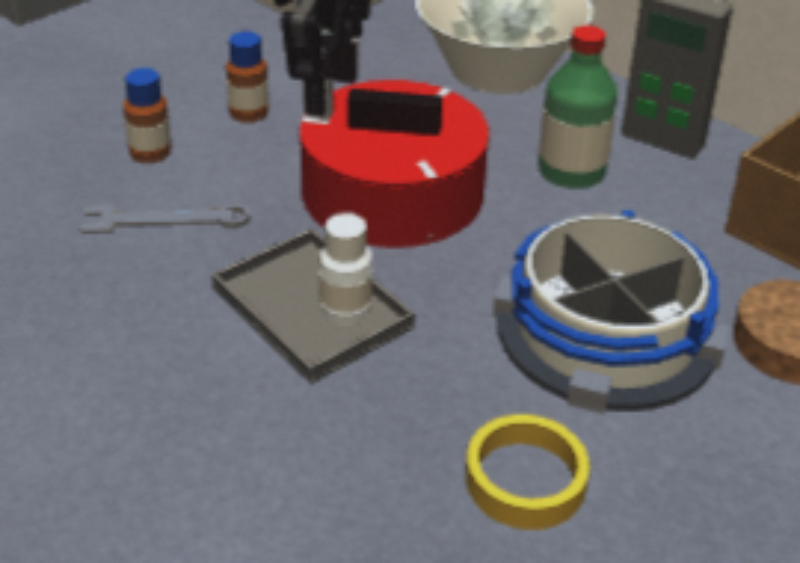

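The empty stands upright in the tray. Now the sample at (0.603, 0.222).

```bash
python3 -m crank '[{"linear":[-0.194,0,0.278],"dr":[0,0,0],"hand":0.2},{"linear":[-0.194,0,0.278],"dr":[0,0,0],"hand":0.2},{"linear":[-0.194,0,0.278],"dr":[0,0,0],"hand":0.2},{"linear":[-0.194,0,0.278],"dr":[0,0,0],"hand":0.2},{"linear":[-0.194,0,0.278],"dr":[0,0,0],"hand":0.2},{"linear":[-0.194,0,0.278],"dr":[0,0,0],"hand":0.2},{"linear":[-0.194,0,0.278],"dr":[0,0,0],"hand":0.2},{"linear":[-0.194,0,0.278],"dr":[0,0,0],"hand":0.2},{"linear":[-0.194,0,0.278],"dr":[0,0,0],"hand":0.2},{"linear":[-0.194,0.06,0.278],"dr":[0,0,0],"hand":0.2}]' ; python3 -m crank '[{"linear":[0,0.01,0],"dr":[0,0,0],"hand":0.2},{"linear":[0,0.01,0],"dr":[0,0,0],"hand":0.2}]' >/dev/null
cat >> h.py <<'E'
def caps(z,blue=True):
    C=cam('wrist'); im=bot.read_camera('wrist'); h=cv2.cvtColor(im,cv2.COLOR_BGR2HSV)
    m=cv2.inRange(h,(100,140,60),(125,255,255)); n,l,st,ce=cv2.connectedComponentsWithStats(m)
    for i in range(1,n):
        if st[i,4]>300: 
            (u,v),(a,b),_=cv2.minAreaRect(np.argwhere(l==i)[:,::-1].astype(np.float32))
            print('blue',st[i],ce[i].round(1),atz(C,ce[i],z).round(4))
    return C,im
E
python3 - <<'E'
from h import *
C,im=caps(.092); cv2.imwrite('pics/h.png',im)
for d in bot.place_of('wrist','sample1')[:3]: print(d['score'],d['xy'],atz(C,d['xy'],0))
E
```

```text
t: 9.37
eef_pos: [0.6103, 0.2245, 0.175]
tool_rot: [0.608, -0.601, 0.365, -0.369]
contact_force: [2.1, -0.1, 0.2]
gripper_width: 0.602
blue [  48   68   71   57 3157] [82.3 95.8] [0.4786 0.233  0.092 ]
blue [ 227  171   50   55 2173] [252.  198.3] [0.5977 0.2223 0.092 ]
0.67 [255.4, 170.1] [0.60073442 0.22068759 0.        ]
0.62 [130.6, 93.4] [0.47459805 0.23157261 0.        ]
```

View pics/h.png

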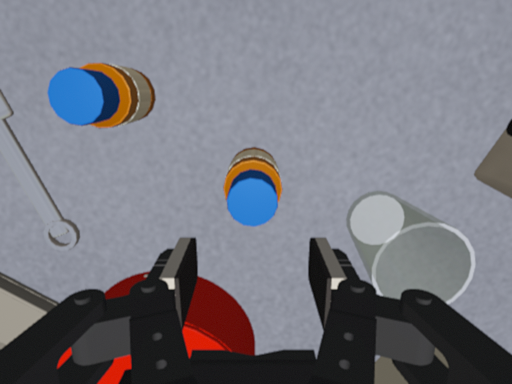

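The cap top is at (252,200) and both fingers will clear the beaker.

```bash
python3 -c "
from h import *
go(.599,.2215,.057,-63)"
```

```text
at [0.6047 0.2177 0.1603] psi -62.9 lin [-0.006, 0.1033, -0.0031] dr [0.1, 0.1, 0.0] rows 3.0 1.0
```

```bash
python3 -m crank '[{"linear":[-0.006,0.03,-0.003],"dr":[0,0,0],"hand":0.2},{"linear":[-0.006,0.06,-0.003],"dr":[0,0,0],"hand":0.2},{"linear":[-0.006,0.09,-0.003],"dr":[0,0,0],"hand":0.2},{"linear":[-0.006,0.103,-0.003],"dr":[0,0,0],"hand":0.2},{"linear":[-0.006,0.103,-0.003],"dr":[0,0,0],"hand":0.2},{"linear":[-0.006,0.103,-0.003],"dr":[0,0,0],"hand":-1},{"linear":[-0.006,0.103,-0.003],"dr":[0,0,0],"hand":-1},{"linear":[-0.006,0.103,-0.003],"dr":[0,0,0],"hand":-1},{"linear":[-0.006,0.103,-0.003],"dr":[0,0,0],"hand":-1},{"linear":[-0.006,0.103,-0.003],"dr":[0,0,0],"hand":-1}]' 40; python3 -c "
from h import *
print(pose()[0])"; python3 -m crank '[{"linear":[0,-0.04,0],"dr":[0,0,0],"hand":-1},{"linear":[0,-0.08,0],"dr":[0,0,0],"hand":-1},{"linear":[0,-0.12,0],"dr":[0,0,0],"hand":-1},{"linear":[0,-0.16,0],"dr":[0,0,0],"hand":-1},{"linear":[0,-0.16,0],"dr":[0,0,0],"hand":-1},{"linear":[0,-0.16,0],"dr":[0,0,0],"hand":-1}]'; python3 -c "
from h import *
c=np.array([.5938,-.2615])
for a in (116.3,26.3,-153.7):
  d=c+.0424*np.array([np.cos(np.radians(a)),np.sin(np.radians(a))]); print(a,d)
go(.575,-.2235,.2175,-63)"
```

```text
t: 10.47
eef_pos: [0.6012, 0.2231, 0.0598]
tool_rot: [0.604, -0.602, 0.368, -0.369]
contact_force: [-0.5, -1.1, 6.7]
gripper_width: 0.391
[0.60118711 0.22310463 0.05980594]
t: 10.97
eef_pos: [0.6013, 0.2234, 0.221]
tool_rot: [0.606, -0.601, 0.367, -0.37]
contact_force: [0.1, 1.0, -3.0]
gripper_width: 0.391
116.3 [ 0.57501378 -0.22348898]
26.3 [ 0.63181102 -0.24271378]
-153.7 [ 0.55578898 -0.28028622]
at [0.6013 0.2234 0.221 ] psi -62.8 lin [0.3855, 0.0019, -0.2276] dr [-0.4, 0.2, -0.0] rows 11.0 1.0
```

```bash
python3 -m crank '[{"linear":[0.385,0,-0.228],"dr":[0,0,0],"hand":-1},{"linear":[0.385,0,-0.228],"dr":[0,0,0],"hand":-1},{"linear":[0.385,0,-0.228],"dr":[0,0,0],"hand":-1},{"linear":[0.385,0,-0.228],"dr":[0,0,0],"hand":-1},{"linear":[0.385,0,-0.228],"dr":[0,0,0],"hand":-1},{"linear":[0.385,0,-0.228],"dr":[0,0,0],"hand":-1},{"linear":[0.385,0,-0.228],"dr":[0,0,0],"hand":-1},{"linear":[0.385,0,-0.228],"dr":[0,0,0],"hand":-1},{"linear":[0.385,0,-0.228],"dr":[0,0,0],"hand":-1},{"linear":[0.385,0,-0.228],"dr":[0,0,0],"hand":-1}]';python3 -m crank '[{"linear":[0.017,0,0],"dr":[0,0,0],"hand":-1},{"linear":[0.017,0.04,0],"dr":[0,0,0],"hand":-1},{"linear":[0.017,0.06,0],"dr":[0,0,0],"hand":-1},{"linear":[0.017,0.06,0],"dr":[0,0,0],"hand":-1},{"linear":[0.017,0.06,0],"dr":[0,0,0],"hand":-1}]'
python3 - <<'E'
from h import *
C=cam('wrist');im=bot.read_camera('wrist');cv2.imwrite('pics/i.png',im)
go(.575,-.2235,.070,-63)
E
```

```text
t: 11.8
eef_pos: [0.5731, -0.1943, 0.216]
tool_rot: [-0.603, 0.604, -0.369, 0.367]
contact_force: [0.6, 0.4, -2.5]
gripper_width: 0.383
t: 12.22
eef_pos: [0.5808, -0.2075, 0.1557]
tool_rot: [-0.603, 0.604, -0.37, 0.367]
contact_force: [0.2, 0.1, -1.7]
gripper_width: 0.388
at [ 0.5821 -0.208   0.1574] psi -62.8 lin [0.0106, 0.0874, -0.0133] dr [0.1, 0.2, -0.0] rows 3.0 1.0
```

View pics/i.png

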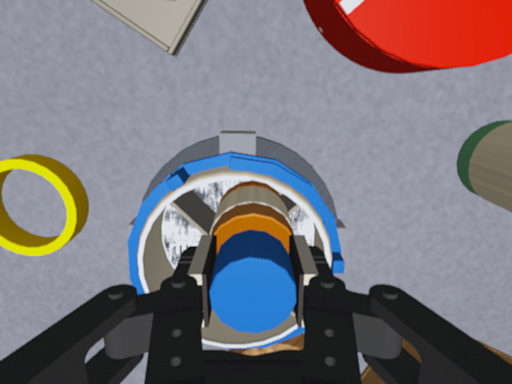

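The bottle is held upright about 19 px right of the rim's midline, matching the -13 mm correction. I'll shift, then lower it.

```bash
python3 -m crank '[{"linear":[0.0105,0,-0.013],"dr":[0,0,0],"hand":-1},{"linear":[0.0105,0,-0.013],"dr":[0,0,0],"hand":-1},{"linear":[0.0105,0.03,-0.013],"dr":[0,0,0],"hand":-1},{"linear":[0.0105,0.05,-0.013],"dr":[0,0,0],"hand":-1},{"linear":[0.0105,0.07,-0.013],"dr":[0,0,0],"hand":-1},{"linear":[0.0105,0.082,-0.013],"dr":[0,0,0],"hand":-1},{"linear":[0.0105,0.087,-0.013],"dr":[0,0,0],"hand":-1},{"linear":[0.0105,0.087,-0.013],"dr":[0,0,0],"hand":-1},{"linear":[0.0105,0.087,-0.013],"dr":[0,0,0],"hand":-1}]'
```

```text
t: 13.02
eef_pos: [0.5764, -0.2237, 0.0717]
tool_rot: [0.604, -0.603, 0.368, -0.369]
contact_force: [0.0, -0.3, -1.6]
gripper_width: 0.386
```

```bash
python3 -m crank '[{"linear":[0,0.002,0],"dr":[0,0,0],"hand":-1},{"linear":[0,0.002,0],"dr":[0,0,0],"hand":0.2},{"linear":[0,0.002,0],"dr":[0,0,0],"hand":0.2},{"linear":[0,0.002,0],"dr":[0,0,0],"hand":0.2},{"linear":[0,-0.035,0],"dr":[0,0,0],"hand":0.2},{"linear":[0,-0.07,0],"dr":[0,0,0],"hand":0.2},{"linear":[0,-0.11,0],"dr":[0,0,0],"hand":0.2},{"linear":[0,-0.14,0],"dr":[0,0,0],"hand":0.2},{"linear":[0,-0.14,0],"dr":[0,0,0],"hand":0.2}]'; python3 -c "
from h import *
caps(.1)
go(.472,.225,.20,-40)"
```

```text
t: 13.77
eef_pos: [0.579, -0.2257, 0.2179]
tool_rot: [0.605, -0.602, 0.365, -0.373]
contact_force: [1.6, -1.3, -0.6]
gripper_width: 0.601
blue [ 158  122  179  128 2944] [241.1 164.8] [ 0.5643 -0.2156  0.1   ]
blue [ 229  158   41   45 1429] [248.7 180.5] [ 0.5755 -0.2243  0.1   ]
blue [ 97 366  35  18 401] [115.1 377. ] [ 0.5494 -0.4603  0.1   ]
at [ 0.5778 -0.2247  0.2148] psi -62.8 lin [-0.4484, 0.0133, 0.1111] dr [-0.3, -22.8, 0.3] rows 12.0 4.0
```

Sample 1 is in its cell, with its cap at (0.5755, -0.2243). On to the second one, turning to psi = 26° on the way.

```bash
python3 -m crank '[{"linear":[-0.448,0.01,0.111],"dr":[0,-65,0],"hand":0.2},{"linear":[-0.448,0.01,0.111],"dr":[0,-65,0],"hand":0.2},{"linear":[-0.448,0.01,0.111],"dr":[0,-65,0],"hand":0.2},{"linear":[-0.448,0.01,0.111],"dr":[0,-65,0],"hand":0.2},{"linear":[-0.448,0.01,0.111],"dr":[0,-65,0],"hand":0.2},{"linear":[-0.448,0.01,0.111],"dr":[0,-65,0],"hand":0.2},{"linear":[-0.448,0.01,0.111],"dr":[0,-65,0],"hand":0.2},{"linear":[-0.448,0.01,0.111],"dr":[0,-65,0],"hand":0.2},{"linear":[-0.448,0.01,0.111],"dr":[0,-65,0],"hand":0.2},{"linear":[-0.448,0.01,0.111],"dr":[0,-65,0],"hand":0.2}]'; python3 -c "
from h import *
go(.472,.225,.17,26)"
```

```text
t: 14.65
eef_pos: [0.4785, 0.1836, 0.201]
tool_rot: [-0.707, 0.707, 0.015, -0.016]
contact_force: [0.9, 0.7, 0.4]
gripper_width: 0.599
at [0.4785 0.1836 0.201 ] psi 2.6 lin [-0.0046, 0.031, 0.0417] dr [-0.0, -23.4, -0.1] rows 2.0 4.0
```

```bash
python3 -m crank '[{"linear":[-0.0046,0.031,0.03],"dr":[0,-23.4,0],"hand":0.2},{"linear":[-0.0046,0.031,0.03],"dr":[0,-23.4,0],"hand":0.2},{"linear":[-0.0046,0.031,0.03],"dr":[0,-23.4,0],"hand":0.2},{"linear":[-0.0046,0.031,0.03],"dr":[0,-23.4,0],"hand":0.2},{"linear":[-0.0046,0.031,0.03],"dr":[0,-23.4,0],"hand":0.2},{"linear":[-0.0046,0.031,0.03],"dr":[0,-23.4,0],"hand":0.2}]'
python3 - <<'E'
from h import *
C,im=caps(.092); cv2.imwrite('pics/j.png',im)
for d in bot.place_of('wrist','sample1')[:3]: print(d['score'],d['xy'],atz(C,d['xy'],0))
go(.472,.225,.17,26)
E
```

```text
t: 15.15
eef_pos: [0.4738, 0.2115, 0.17]
tool_rot: [-0.69, 0.69, 0.156, -0.156]
contact_force: [-0.2, -0.8, 1.1]
gripper_width: 0.598
blue [ 253  182   47   52 1910] [274.8 208. ] [0.4719 0.2283 0.092 ]
at [0.4741 0.2115 0.1704] psi 25.5 lin [0.0039, 0.0004, 0.0131] dr [-0.0, -0.5, -0.0] rows 1.0 1.0
```

View pics/j.png

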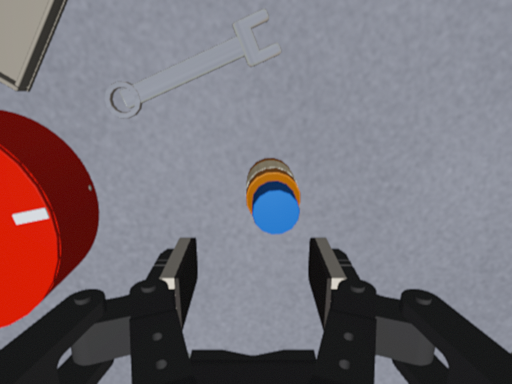

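The cap top is at (276,211), giving about (0.473, 0.228).

```bash
python3 -c "
from h import *
go(.473,.2278,.057,26)"
```

```text
at [0.4741 0.2115 0.1704] psi 25.5 lin [0.0061, 0.1134, 0.0152] dr [-0.0, -0.5, -0.0] rows 3.0 1.0
```

```bash
python3 -m crank '[{"linear":[0.006,0.03,0.015],"dr":[0,0,0],"hand":0.2},{"linear":[0.006,0.06,0.015],"dr":[0,0,0],"hand":0.2},{"linear":[0.006,0.09,0.015],"dr":[0,0,0],"hand":0.2},{"linear":[0.006,0.111,0.015],"dr":[0,0,0],"hand":0.2},{"linear":[0.006,0.111,0.015],"dr":[0,0,0],"hand":0.2},{"linear":[0.006,0.111,0.015],"dr":[0,0,0],"hand":-1},{"linear":[0.006,0.111,0.015],"dr":[0,0,0],"hand":-1},{"linear":[0.006,0.111,0.015],"dr":[0,0,0],"hand":-1},{"linear":[0.006,0.111,0.015],"dr":[0,0,0],"hand":-1},{"linear":[0.006,0.111,0.015],"dr":[0,0,0],"hand":-1}]' 40; python3 -m crank '[{"linear":[0,-0.04,0],"dr":[0,0,0],"hand":-1},{"linear":[0,-0.08,0],"dr":[0,0,0],"hand":-1},{"linear":[0,-0.12,0],"dr":[0,0,0],"hand":-1},{"linear":[0,-0.16,0],"dr":[0,0,0],"hand":-1},{"linear":[0,-0.16,0],"dr":[0,0,0],"hand":-1},{"linear":[0,-0.16,0],"dr":[0,0,0],"hand":-1}]'; python3 -c "
from h import *
go(.5558,-.2803,.218,26.3)"
```

```text
t: 16.08
eef_pos: [0.4738, 0.2282, 0.0607]
tool_rot: [0.69, -0.689, -0.157, 0.156]
contact_force: [-0.3, -0.2, -1.2]
gripper_width: 0.391
t: 16.58
eef_pos: [0.4746, 0.2288, 0.2227]
tool_rot: [0.69, -0.689, -0.159, 0.154]
contact_force: [-0.1, 0.5, -1.8]
gripper_width: 0.384
at [0.4746 0.2288 0.2227] psi 25.6 lin [-0.1466, 0.0031, -0.4942] dr [-0.1, -0.7, 0.4] rows 13.0 1.0
```

```bash
python3 -m crank '[{"linear":[-0.11,0,-0.37],"dr":[0,0,0],"hand":-1},{"linear":[-0.11,0,-0.37],"dr":[0,0,0],"hand":-1},{"linear":[-0.11,0,-0.37],"dr":[0,0,0],"hand":-1},{"linear":[-0.11,0,-0.37],"dr":[0,0,0],"hand":-1},{"linear":[-0.11,0,-0.37],"dr":[0,0,0],"hand":-1},{"linear":[-0.11,0,-0.37],"dr":[0,0,0],"hand":-1},{"linear":[-0.11,0,-0.37],"dr":[0,0,0],"hand":-1},{"linear":[-0.11,0,-0.37],"dr":[0,0,0],"hand":-1},{"linear":[-0.11,0,-0.37],"dr":[0,0,0],"hand":-1},{"linear":[-0.11,0,-0.37],"dr":[0,0,0],"hand":-1}]';python3 -m crank '[{"linear":[-0.037,0,-0.124],"dr":[0,0,0],"hand":-1},{"linear":[-0.037,0,-0.124],"dr":[0,0,0],"hand":-1},{"linear":[-0.037,0,-0.124],"dr":[0,0,0],"hand":-1},{"linear":[-0.037,0.03,-0.124],"dr":[0,0,0],"hand":-1},{"linear":[-0.037,0.05,-0.124],"dr":[0,0,0],"hand":-1},{"linear":[-0.037,0.05,-0.124],"dr":[0,0,0],"hand":-1},{"linear":[-0.037,0.05,-0.124],"dr":[0,0,0],"hand":-1}]'
python3 - <<'E'
from h import *
go(.5558,-.2803,.072,26)
E
```

```text
t: 17.42
eef_pos: [0.5323, -0.1611, 0.2185]
tool_rot: [-0.689, 0.691, 0.153, -0.155]
contact_force: [-0.8, -1.1, -0.8]
gripper_width: 0.388
t: 18.0
eef_pos: [0.5525, -0.28, 0.1675]
tool_rot: [0.691, -0.689, -0.155, 0.158]
contact_force: [0.6, 0.9, 0.1]
gripper_width: 0.384
at [ 0.5525 -0.28    0.1675] psi 25.6 lin [0.0032, 0.0955, -0.002] dr [-0.2, -0.4, -0.2] rows 3.0 1.0
```

```bash
python3 -m crank '[{"linear":[0.003,0.03,-0.001],"dr":[0,0,0],"hand":-1},{"linear":[0.003,0.055,-0.001],"dr":[0,0,0],"hand":-1},{"linear":[0.003,0.075,-0.001],"dr":[0,0,0],"hand":-1},{"linear":[0.003,0.09,-0.001],"dr":[0,0,0],"hand":-1},{"linear":[0.003,0.095,-0.001],"dr":[0,0,0],"hand":-1},{"linear":[0.003,0.095,-0.001],"dr":[0,0,0],"hand":-1}]';python3 -m crank '[{"linear":[0,0.002,0],"dr":[0,0,0],"hand":-1},{"linear":[0,0.002,0],"dr":[0,0,0],"hand":0.2},{"linear":[0,0.002,0],"dr":[0,0,0],"hand":0.2},{"linear":[0,0.002,0],"dr":[0,0,0],"hand":0.2},{"linear":[0,-0.035,0],"dr":[0,0,0],"hand":0.2},{"linear":[0,-0.07,0],"dr":[0,0,0],"hand":0.2},{"linear":[0,-0.11,0],"dr":[0,0,0],"hand":0.2},{"linear":[0,-0.15,0],"dr":[0,0,0],"hand":0.2},{"linear":[0,-0.19,0],"dr":[0,0,0],"hand":0.2},{"linear":[0,-0.19,0],"dr":[0,0,0],"hand":0.2}]'
python3 - <<'E'
from h import *
C,im=caps(.1); cv2.imwrite('pics/k.png',im)
c=[.5938,-.2615]
N=600; s=.0004
g=np.array([[proj(C,[c[0]+(i-300)*s,c[1]-(j-300)*s,.07]) for i in range(N)] for j in range(N)],np.float32)
cv2.imwrite('pics/k2.png',cv2.remap(im,g,None,cv2.INTER_CUBIC)); np.save('Ck.npy',np.array([*C[:2]])); np.save('ok.npy',C[2])
for n in ('scene','side'):
    bot.read_camera(n); C=cam(n)
    for d in bot.place_of(n,'sample1')[:4]: print(n,round(d['score'],2),atz(C,d['xy'],0).round(3))
    for d in bot.place_of(n,'lid_grip')[:1]: print(n,'grip',round(d['score'],2),atz(C,d['xy'],.093).round(4))
    for d in bot.place_of(n,'lid_lug')[:2]: print(n,'lug',round(d['score'],2),atz(C,d['xy'],.008).round(4))
go(.608,.006,.26,26)
E
```

```text
t: 18.5
eef_pos: [0.5568, -0.2804, 0.0744]
tool_rot: [0.69, -0.689, -0.156, 0.157]
contact_force: [-0.6, 0.0, -1.2]
gripper_width: 0.387
t: 19.33
eef_pos: [0.5608, -0.2831, 0.2743]
tool_rot: [-0.687, 0.692, 0.161, -0.152]
contact_force: [1.3, -1.8, 0.1]
gripper_width: 0.603
blue [   0    0   49  154 4496] [16.5 58.6] [ 0.563  -0.5151  0.1   ]
blue [ 181  113  153  150 2675] [256.  168.1] [ 0.5608 -0.2807  0.1   ]
blue [242 148  33  37 951] [257.8 165.7] [ 0.5579 -0.2802  0.1   ]
blue [281 184  34  37 969] [297.2 202. ] [ 0.5743 -0.2287  0.1   ]
scene 0.8 [ 0.56 -0.29  0.  ]
scene 0.62 [ 0.414 -0.316  0.   ]
scene 0.61 [ 0.578 -0.222  0.   ]
scene 0.29 [ 0.427 -0.067  0.   ]
scene grip 0.76 [0.6098 0.0037 0.093 ]
scene lug 0.85 [0.5645 0.075  0.008 ]
side 0.78 [ 0.558 -0.287  0.   ]
side 0.67 [ 0.577 -0.214  0.   ]
side 0.42 [ 0.765 -0.098  0.   ]
side grip 0.87 [0.6349 0.0068 0.093 ]
side lug 0.57 [0.5588 0.0657 0.008 ]
at [ 0.5565 -0.2805  0.2633] psi 25.6 lin [0.1701, 0.0034, 0.2362] dr [-0.1, -0.4, -0.1] rows 7.0 1.0
```

View pics/k2.png

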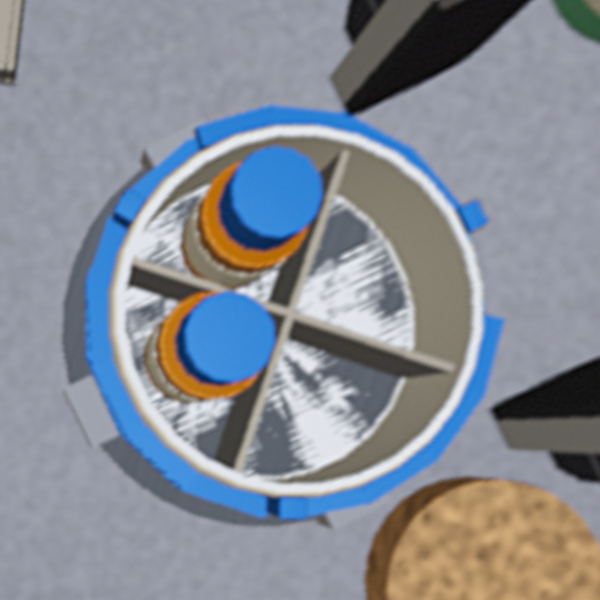

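Both samples stand in separate cells and the lid area is free. The arm has settled, so I'll measure the canister precisely before moving.

```bash
cat >> h.py <<'E'
def rim(c=(.5938,-.2615)):
    C=cam('wrist'); im=bot.read_camera('wrist'); h=cv2.cvtColor(im,cv2.COLOR_BGR2HSV)
    b=cv2.inRange(h,(100,140,60),(125,255,255)); P=[];c=np.array(c)
    for a in np.arange(0,360,3):
        u=np.array([np.cos(np.radians(a)),np.sin(np.radians(a))])
        for r in np.arange(.064,.09,.00025):
            q=proj(C,[*(c+r*u),.068]); i,j=np.round(q).astype(int)
            if 0<=j<384 and 0<=i<512 and b[j,i]: P.append([*(c+r*u)]); break
    P=np.array(P); w=np.ones(len(P),bool)
    for _ in range(4):
        A=np.c_[2*P,np.ones(len(P))]; s=np.linalg.lstsq(A[w],(P[w]**2).sum(1),rcond=None)[0]
        rr=np.sqrt(s[2]+s[0]**2+s[1]**2); e=abs(np.hypot(*(P-s[:2]).T)-rr); w=e<.002
    print('rim',s[:2].round(4),rr.round(4),w.sum(),len(P)); return C,im
E
python3 - <<'E'
from h import *
C,im=rim(); print(pose()[0])
c=[.5938,-.2615]
for n,(a,b) in {}.items(): pass
N=600; s=.0004
g=np.array([[proj(C,[c[0]+(i-300)*s,c[1]-(j-300)*s,.07]) for i in range(N)] for j in range(N)],np.float32)
o=cv2.remap(im,g,None,cv2.INTER_CUBIC); cv2.imwrite('pics/l.png',o)
caps(.1)
E
```

```text
rim [ 0.5927 -0.2654] 0.0759 110 110
[ 0.55670261 -0.28057159  0.26358299]
blue [   0    0   39  144 2820] [12.4 48.1] [ 0.547  -0.5094  0.1   ]
blue [ 173  119  156  153 2621] [253.3 169.7] [ 0.5542 -0.2801  0.1   ]
blue [ 235  155   34   38 1005] [251.5 173.1] [ 0.5579 -0.2802  0.1   ]
blue [ 276  191   35   39 1030] [292.1 210.2] [ 0.5743 -0.2287  0.1   ]
```

View pics/l.png

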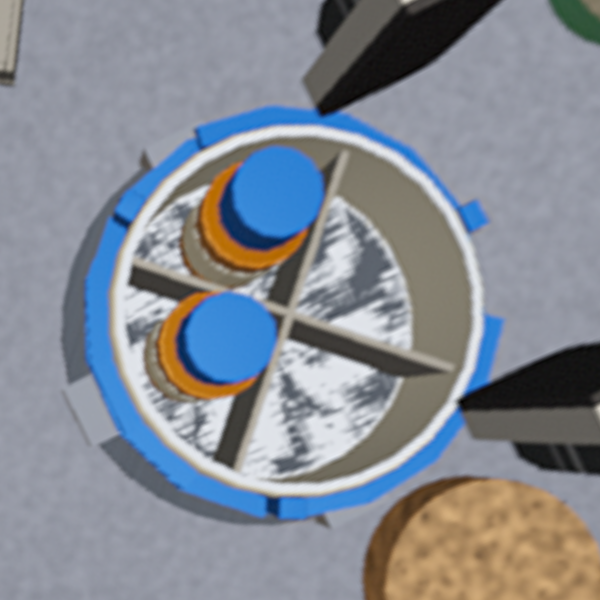

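The settled rim fit gives centre (0.5927, -0.2654) and r = 75.9 mm at psi = 25°. To cancel the hand-eye bias I'll repeat the fit at psi ≈ -63°.

```bash
python3 -c "
from h import *
print(bot.get_obs()['q'].round(2)); go(.61,-.29,.263,-55)"; python3 -m crank '[{"linear":[0.045,0,-0.033],"dr":[0,65,0],"hand":0.2},{"linear":[0.045,0,-0.033],"dr":[0,65,0],"hand":0.2},{"linear":[0.045,0,-0.033],"dr":[0,65,0],"hand":0.2},{"linear":[0.045,0,-0.033],"dr":[0,65,0],"hand":0.2},{"linear":[0.045,0,-0.033],"dr":[0,65,0],"hand":0.2},{"linear":[0.045,0,-0.033],"dr":[0,65,0],"hand":0.2},{"linear":[0.045,0,-0.033],"dr":[0,65,0],"hand":0.2},{"linear":[0.045,0,-0.033],"dr":[0,65,0],"hand":0.2},{"linear":[0.045,0,-0.033],"dr":[0,65,0],"hand":0.2},{"linear":[0.045,0,-0.033],"dr":[0,65,0],"hand":0.2}]'; python3 -m crank '[{"linear":[0,0,0],"dr":[0,0,0],"hand":0.2},{"linear":[0,0,0],"dr":[0,0,0],"hand":0.2},{"linear":[0,0,0],"dr":[0,0,0],"hand":0.2}]' >/dev/null;python3 -c "
from h import *
print(bot.get_obs()['q'].round(2)); C,im=rim();cv2.imwrite('pics/m.png',im);caps(.1); go(.595,-.265,.26,-63);go(.608,.006,.26,-40)"
```

```text
[ 0.06  0.38  0.41  1.67 -0.17  1.13  2.53]
at [ 0.5568 -0.2806  0.2638] psi 25.6 lin [0.044, 0.0007, -0.0314] dr [-0.0, 80.6, -0.1] rows 2.0 12.0
t: 20.72
eef_pos: [0.6119, -0.2908, 0.2641]
tool_rot: [-0.665, 0.665, -0.24, 0.24]
contact_force: [0.8, -0.3, 0.7]
gripper_width: 0.601
[-0.09  0.52  0.66  1.54 -0.34  1.19  1.52]
rim [ 0.5932 -0.265 ] 0.0756 120 120
blue [ 179   45  165  166 3160] [259.3 115.2] [ 0.5755 -0.2537  0.1   ]
blue [ 266   77   37   38 1095] [284.   95.8] [ 0.5762 -0.2263  0.1   ]
blue [ 209  101   36   37 1039] [226.5 118.8] [ 0.5592 -0.2784  0.1   ]
blue [   0  183  121  143 8006] [ 37.6 264.6] [ 0.5479 -0.5234  0.1   ]
at [ 0.6118 -0.2912  0.2646] psi -39.3 lin [-0.0296, 0.0046, 0.0096] dr [-0.0, 23.7, -0.0] rows 1.0 4.0
at [ 0.6118 -0.2912  0.2646] psi -39.3 lin [-0.1914, 0.0047, 0.2274] dr [-0.0, 0.7, 0.0] rows 8.0 1.0
```

```bash
python3 -m crank '[{"linear":[-0.19,0,0.227],"dr":[0,0,0],"hand":0.6},{"linear":[-0.19,0,0.227],"dr":[0,0,0],"hand":0.6},{"linear":[-0.19,0,0.227],"dr":[0,0,0],"hand":0.6},{"linear":[-0.19,0,0.227],"dr":[0,0,0],"hand":0.6},{"linear":[-0.19,0,0.227],"dr":[0,0,0],"hand":0.6},{"linear":[-0.19,0,0.227],"dr":[0,0,0],"hand":0.6},{"linear":[-0.19,0,0.227],"dr":[0,0,0],"hand":0.6},{"linear":[-0.19,0,0.227],"dr":[0,0,0],"hand":0.6},{"linear":[-0.19,0,0.227],"dr":[0,0,0],"hand":0.6},{"linear":[-0.19,0,0.227],"dr":[0,0,0],"hand":0.6}]'
python3 - <<'E'
from h import *
C=cam('wrist');im=bot.read_camera('wrist')
h=cv2.cvtColor(im,cv2.COLOR_BGR2HSV)
for t,z in (('lid_grip',.093),('lid_lug',.008),('lid',0)):
    for d in bot.place_of('wrist',t)[:3]: print(t,round(d['score'],2),np.round(d['xy']),atz(C,d['xy'],z).round(4))
# rectified at lid top z=.075
c=[.608,.006];N=600;s=.0004
g=np.array([[proj(C,[c[0]+(i-300)*s,c[1]-(j-300)*s,.075]) for i in range(N)] for j in range(N)],np.float32)
o=cv2.remap(im,g,None,cv2.INTER_CUBIC); cv2.imwrite('pics/n.png',o)
hs=cv2.cvtColor(o,cv2.COLOR_BGR2HSV); m=cv2.inRange(hs,(0,0,170),(179,70,255)); n,l,st,ce=cv2.connectedComponentsWithStats(m)
for i in range(1,n):
    if st[i,4]>200: print('white',st[i],[c[0]+(ce[i][0]-300)*s,c[1]-(ce[i][1]-300)*s])
E
```

```text
t: 21.9
eef_pos: [0.6092, 0.005, 0.2647]
tool_rot: [-0.666, 0.666, -0.238, 0.238]
contact_force: [-0.7, -0.0, 0.2]
gripper_width: 0.8
lid_grip 0.81 [250. 168.] [0.6062 0.0035 0.093 ]
lid 0.85 [255. 153.] [0.611  0.0065 0.    ]
white [ 157  111   55   66 1432] [np.float64(0.5614310055865922), np.float64(0.06833826815642459)]
white [ 458  258   71   32 1516] [np.float64(0.6851852242744063), np.float64(0.016459894459102908)]
white [   0  301   25  103 1777] [np.float64(0.4919034327518289), np.float64(-0.011249746764209341)]
white [ 200  442   48   71 1510] [np.float64(0.5780209271523179), np.float64(-0.06469695364238409)]
```

View pics/n.png

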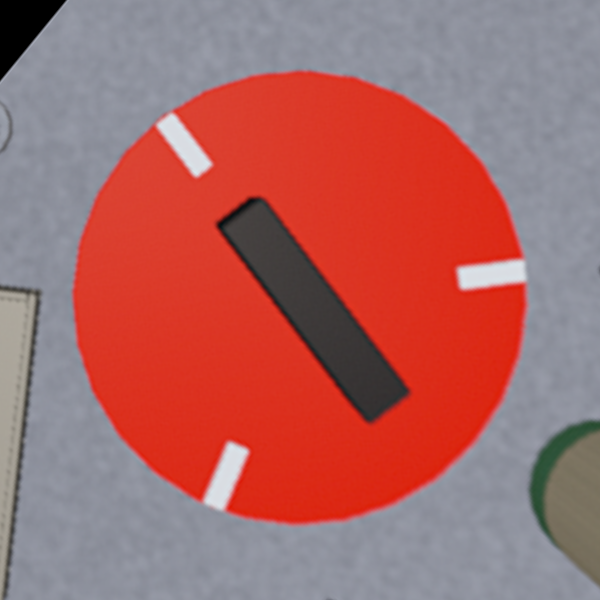

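The dashes at 7.2°, 127.2° and -112.9° put the lid centre at (0.608, 0.0067), with the bar along -52.8°. The lugs are 4° short of the openings. I'll grip at psi = -52.8°.

```bash
python3 -c "
from h import *
go(.608,.0067,.081,-52.8)"
```

```text
at [0.6092 0.0028 0.2648] psi -39.6 lin [-0.0035, 0.1838, 0.0023] dr [0.0, 13.2, 0.0] rows 5.0 2.0
```

```bash
python3 -m crank '[{"linear":[-0.0035,0.04,0.002],"dr":[0,7,0],"hand":0.3},{"linear":[-0.0035,0.08,0.002],"dr":[0,13.2,0],"hand":0.3},{"linear":[-0.0035,0.11,0.002],"dr":[0,13.2,0],"hand":0.3},{"linear":[-0.0035,0.14,0.002],"dr":[0,13.2,0],"hand":0.3},{"linear":[-0.0035,0.16,0.002],"dr":[0,13.2,0],"hand":0.3},{"linear":[-0.0035,0.175,0.002],"dr":[0,13.2,0],"hand":0.3},{"linear":[-0.0035,0.183,0.002],"dr":[0,13.2,0],"hand":0.3},{"linear":[-0.0035,0.183,0.002],"dr":[0,13.2,0],"hand":0.3}]' 90 ; python3 -m crank '[{"linear":[0,0,0],"dr":[0,0,0],"hand":-1},{"linear":[0,0,0],"dr":[0,0,0],"hand":-1},{"linear":[0,0,0],"dr":[0,0,0],"hand":-1},{"linear":[0,0,0],"dr":[0,0,0],"hand":-1},{"linear":[0,0,0],"dr":[0,0,0],"hand":-1},{"linear":[0,0,0],"dr":[0,0,0],"hand":-1},{"linear":[0,0,0],"dr":[0,0,0],"hand":-1}]' 90; python3 -c "
from h import *
go(.608,.0067,.081,-52.8)"
```

```text
t: 22.77
eef_pos: [0.6067, 0.0076, 0.08]
tool_rot: [-0.633, 0.634, -0.315, 0.313]
contact_force: [-0.1, 1.2, -0.3]
gripper_width: 0.649
t: 23.35
eef_pos: [0.6088, 0.0085, 0.0832]
tool_rot: [0.634, -0.633, 0.313, -0.314]
contact_force: [-1.3, -1.0, 5.6]
gripper_width: 0.217
at [0.6088 0.0085 0.0832] psi -52.6 lin [0.0009, 0.0022, -0.0017] dr [-0.1, 0.2, 0.1] rows 1.0 1.0
```

```bash
python3 -m crank '[{"linear":[0,-0.02,0],"dr":[0,0,0],"hand":-1},{"linear":[0,-0.05,0],"dr":[0,0,0],"hand":-1},{"linear":[0,-0.08,0],"dr":[0,0,0],"hand":-1},{"linear":[0,-0.11,0],"dr":[0,0,0],"hand":-1},{"linear":[0,-0.14,0],"dr":[0,0,0],"hand":-1},{"linear":[0,-0.15,0],"dr":[0,0,0],"hand":-1},{"linear":[0,-0.15,0],"dr":[0,0,0],"hand":-1},{"linear":[0,-0.15,0],"dr":[0,0,0],"hand":-1}]' ; python3 -c "
from h import *
go(.5935,-.265,.23,-73.7)"
```

```text
t: 24.02
eef_pos: [0.6072, 0.0091, 0.2308]
tool_rot: [0.634, -0.634, 0.314, -0.313]
contact_force: [-0.3, 0.3, -3.8]
gripper_width: 0.218
at [0.6072 0.0091 0.2308] psi -52.6 lin [0.2094, 0.0007, -0.1774] dr [0.0, 21.1, -0.0] rows 7.0 3.0
```

```bash
python3 -m crank '[{"linear":[0.209,0,-0.177],"dr":[0,21.1,0],"hand":-1},{"linear":[0.209,0,-0.177],"dr":[0,21.1,0],"hand":-1},{"linear":[0.209,0,-0.177],"dr":[0,21.1,0],"hand":-1},{"linear":[0.209,0,-0.177],"dr":[0,21.1,0],"hand":-1},{"linear":[0.209,0,-0.177],"dr":[0,21.1,0],"hand":-1},{"linear":[0.209,0,-0.177],"dr":[0,21.1,0],"hand":-1},{"linear":[0.209,0,-0.177],"dr":[0,21.1,0],"hand":-1},{"linear":[0.209,0,-0.177],"dr":[0,21.1,0],"hand":-1},{"linear":[0.209,0,-0.177],"dr":[0,21.1,0],"hand":-1},{"linear":[0.209,0,-0.177],"dr":[0,21.1,0],"hand":-1}]'
python3 - <<'E'
from h import *
go(.5935,-.264,.16,-73.7); a=bot.read_camera('scene'); b=bot.read_camera('side')
cv2.imwrite('pics/o.png',np.hstack([cv2.resize(a[60:260,80:280],(400,400)),cv2.resize(b[130:330,230:430],(400,400))]))
E
```

```text
t: 24.85
eef_pos: [0.5934, -0.2634, 0.2292]
tool_rot: [-0.566, 0.566, -0.425, 0.423]
contact_force: [-0.1, 0.6, -2.4]
gripper_width: 0.215
at [ 0.5934 -0.2634  0.2292] psi -73.7 lin [0.0008, 0.0692, 0.0001] dr [0.2, 0.0, -0.2] rows 2.0 1.0
```

View pics/o.png

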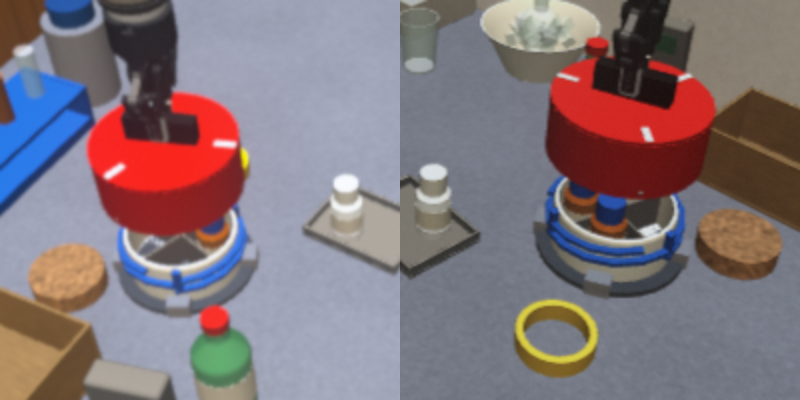

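The lid hangs level over the canister. I'll descend to just above the ridges (contact expected at TCP z ≈ 0.141).

```bash
python3 -m crank '[{"linear":[0.0005,0.03,0],"dr":[0,0,0],"hand":-1},{"linear":[0.0005,0.055,0],"dr":[0,0,0],"hand":-1},{"linear":[0.0005,0.07,0],"dr":[0,0,0],"hand":-1},{"linear":[0.0005,0.078,0],"dr":[0,0,0],"hand":-1},{"linear":[0.0005,0.083,0],"dr":[0,0,0],"hand":-1},{"linear":[0.0005,0.083,0],"dr":[0,0,0],"hand":-1},{"linear":[0.0005,0.083,0],"dr":[0,0,0],"hand":-1}]' ; python3 -m crank '[{"linear":[0,0.002,0],"dr":[0,0,0],"hand":-1},{"linear":[0,0.004,0],"dr":[0,0,0],"hand":-1},{"linear":[0,0.004,0],"dr":[0,0,0],"hand":-1},{"linear":[0,0.004,0],"dr":[0,0,0],"hand":-1}]'; python3 -c "
from h import *
print(bot.get_obs()['torque']);go(.5935,-.264,.16,-73.7)"
```

```text
t: 25.53
eef_pos: [0.5948, -0.2652, 0.1494]
tool_rot: [0.566, -0.566, 0.424, -0.424]
contact_force: [0.4, 0.7, -2.9]
gripper_width: 0.219
t: 25.87
eef_pos: [0.5943, -0.2653, 0.1449]
tool_rot: [0.566, -0.566, 0.424, -0.424]
contact_force: [0.7, -0.5, -2.4]
gripper_width: 0.216
[0.04315634 0.0116623  0.00246951]
at [ 0.5943 -0.2653  0.1449] psi -73.7 lin [-0.0015, -0.0151, -0.0004] dr [-0.0, -0.0, 0.0] rows 1.0 1.0
```

```bash
for i in 1 ; do python3 -m crank '[{"linear":[0,0.002,0],"dr":[0,0,0],"hand":-1},{"linear":[0,0.004,0],"dr":[0,0,0],"hand":-1},{"linear":[0,0.004,0],"dr":[0,0,0],"hand":-1},{"linear":[0,0.004,0],"dr":[0,0,0],"hand":-1}]' ; done; python3 -m crank '[{"linear":[0,0.0015,0],"dr":[0,0,0],"hand":-1},{"linear":[0,0.0015,0],"dr":[0,0,0],"hand":-1},{"linear":[0,0.0015,0],"dr":[0,0,0],"hand":-1}]'
```

```text
t: 26.2
eef_pos: [0.5946, -0.2656, 0.1416]
tool_rot: [0.566, -0.565, 0.424, -0.425]
contact_force: [-1.8, -0.0, 3.7]
gripper_width: 0.216
t: 26.45
eef_pos: [0.5947, -0.2657, 0.1413]
tool_rot: [0.566, -0.565, 0.424, -0.425]
contact_force: [-4.8, 2.8, 15.1]
gripper_width: 0.22
```

Contact is at z = 0.141 with about 15 N, as expected on the ridges. Now I turn counter-clockwise.

```bash
python3 -m crank '[{"linear":[0,-0.001,0],"dr":[0,-3,0],"hand":-1},{"linear":[0,-0.0015,0],"dr":[0,-6,0],"hand":-1},{"linear":[0,-0.0015,0],"dr":[0,-10,0],"hand":-1},{"linear":[0,-0.0015,0],"dr":[0,-14,0],"hand":-1},{"linear":[0,-0.001,0],"dr":[0,-18,0],"hand":-1},{"linear":[0,-0.001,0],"dr":[0,-22,0],"hand":-1},{"linear":[0,-0.001,0],"dr":[0,-24,0],"hand":-1},{"linear":[0,-0.001,0],"dr":[0,-24,0],"hand":-1}]'; python3 -m crank '[{"linear":[0,0.002,0],"dr":[0,0,0],"hand":-1},{"linear":[0,0.004,0],"dr":[0,0,0],"hand":-1},{"linear":[0,0.004,0],"dr":[0,0,0],"hand":-1},{"linear":[0,0.004,0],"dr":[0,0,0],"hand":-1}]'; python3 -c "
from h import *
print(bot.get_obs()['torque']);go(.594,-.265,.127,-48.7)"
```

```text
t: 27.12
eef_pos: [0.594, -0.2654, 0.1398]
tool_rot: [0.642, -0.642, 0.297, -0.297]
contact_force: [-0.3, -0.0, -3.2]
gripper_width: 0.219
t: 27.45
eef_pos: [0.594, -0.2651, 0.1357]
tool_rot: [-0.641, 0.642, -0.298, 0.297]
contact_force: [-0.1, -0.3, -2.9]
gripper_width: 0.217
[-0.03898992 -0.00065686  0.012788  ]
at [ 0.594  -0.2651  0.1357] psi -49.7 lin [-0.0001, 0.0087, 0.0001] dr [0.0, -1.0, -0.0] rows 1.0 1.0
```

Free in the opening: z is 5 mm below the ridge with no load. I'll go down to the channel floor.

```bash
python3 -m crank '[{"linear":[0,0.003,0],"dr":[0,-0.5,0],"hand":-1},{"linear":[0,0.0055,0],"dr":[0,-0.5,0],"hand":-1},{"linear":[0,0.007,0],"dr":[0,-0.5,0],"hand":-1},{"linear":[0,0.007,0],"dr":[0,-0.5,0],"hand":-1},{"linear":[0,0.007,0],"dr":[0,-0.5,0],"hand":-1}]'; python3 -m crank '[{"linear":[0,0.001,0],"dr":[0,0,0],"hand":-1},{"linear":[0,0.002,0],"dr":[0,0,0],"hand":-1},{"linear":[0,0.002,0],"dr":[0,0,0],"hand":-1},{"linear":[0,0.002,0],"dr":[0,0,0],"hand":-1}]'
```

```text
t: 27.87
eef_pos: [0.5941, -0.2653, 0.1289]
tool_rot: [-0.643, 0.643, -0.295, 0.294]
contact_force: [0.1, -0.3, -2.8]
gripper_width: 0.216
t: 28.2
eef_pos: [0.5943, -0.2653, 0.1272]
tool_rot: [0.643, -0.643, 0.294, -0.295]
contact_force: [0.4, -0.1, -2.5]
gripper_width: 0.218
```

Now forward, clockwise, following 6 mm/rad.

```bash
python3 -m crank '[{"linear":[0,0.0003,0],"dr":[0,5,0],"hand":-1},{"linear":[0,0.0009,0],"dr":[0,10,0],"hand":-1},{"linear":[0,0.0014,0],"dr":[0,15,0],"hand":-1},{"linear":[0,0.0019,0],"dr":[0,20,0],"hand":-1},{"linear":[0,0.0025,0],"dr":[0,25,0],"hand":-1},{"linear":[0,0.003,0],"dr":[0,30,0],"hand":-1},{"linear":[0,0.003,0],"dr":[0,30,0],"hand":-1}]';python3 -c "
from h import *
print(bot.get_obs()['torque']);go(.594,-.265,.127,-48.7)"
```

```text
t: 28.78
eef_pos: [0.5947, -0.2656, 0.125]
tool_rot: [0.544, -0.544, 0.451, -0.452]
contact_force: [-0.8, 1.1, 4.9]
gripper_width: 0.219
[ 0.26892431  0.29606925 -0.44706501]
at [ 0.5947 -0.2656  0.125 ] psi -79.4 lin [-0.0007, -0.002, -0.0006] dr [-0.0, -30.7, 0.1] rows 1.0 5.0
```

```bash
python3 -m crank '[{"linear":[0,0.0003,0],"dr":[0,5,0],"hand":-1},{"linear":[0,0.0008,0],"dr":[0,10,0],"hand":-1},{"linear":[0,0.0013,0],"dr":[0,15,0],"hand":-1},{"linear":[0,0.0018,0],"dr":[0,20,0],"hand":-1},{"linear":[0,0.0024,0],"dr":[0,25,0],"hand":-1},{"linear":[0,0.0029,0],"dr":[0,30,0],"hand":-1},{"linear":[0,0.0034,0],"dr":[0,35,0],"hand":-1},{"linear":[0,0.004,0],"dr":[0,40,0],"hand":-1},{"linear":[0,0.004,0],"dr":[0,40,0],"hand":-1}]';python3 -c "
from h import *
print(bot.get_obs()['torque']);go(.594,-.265,.127,-48.7)"
```

```text
t: 29.53
eef_pos: [0.5948, -0.2658, 0.1208]
tool_rot: [-0.358, 0.357, -0.61, 0.611]
contact_force: [-0.4, 0.4, 4.7]
gripper_width: 0.217
[ 0.17572652  0.12406629 -0.41171247]
at [ 0.5948 -0.2658  0.1208] psi -119.3 lin [-0.0003, -0.0062, -0.001] dr [-0.1, -70.6, 0.1] rows 1.0 10.0
```

```bash
python3 -m crank '[{"linear":[0,0.0005,0],"dr":[0,5,0],"hand":-1},{"linear":[0,0.001,0],"dr":[0,10,0],"hand":-1},{"linear":[0,0.0015,0],"dr":[0,15,0],"hand":-1},{"linear":[0,0.002,0],"dr":[0,19,0],"hand":-1},{"linear":[0,0.0024,0],"dr":[0,22,0],"hand":-1},{"linear":[0,0.0024,0],"dr":[0,22,0],"hand":-1}]'; python3 -c "
from h import *
print(bot.get_obs()['torque']);go(.594,-.265,.127,-48.7)";  python3 -m crank '[{"linear":[0,0.0002,0],"dr":[0,2,0],"hand":-1},{"linear":[0,0.0004,0],"dr":[0,4,0],"hand":-1},{"linear":[0,0.0004,0],"dr":[0,4,0],"hand":-1},{"linear":[0,0.0004,0],"dr":[0,4,0],"hand":-1}]'; python3 -c "
from h import *
print(bot.get_obs()['torque']);go(.594,-.265,.127,-48.7)"
```

```text
t: 30.03
eef_pos: [0.5948, -0.2659, 0.1185]
tool_rot: [-0.235, 0.235, -0.666, 0.667]
contact_force: [-0.1, 1.3, 4.7]
gripper_width: 0.217
[ 0.18342399  0.12088844 -0.39528246]
at [ 0.5948 -0.2659  0.1185] psi -141.2 lin [0.0001, -0.0085, -0.0012] dr [-0.1, -92.5, 0.0] rows 1.0 13.0
t: 30.37
eef_pos: [0.5949, -0.2656, 0.1182]
tool_rot: [-0.213, 0.212, -0.674, 0.675]
contact_force: [0.2, 0.1, 6.3]
gripper_width: 0.217
[0.09523082 0.12251113 0.12072296]
at [ 0.5949 -0.2656  0.1182] psi -145.0 lin [0.0004, -0.0088, -0.001] dr [-0.1, -96.3, 0.0] rows 1.0 14.0
```

```bash
python3 -m crank '[{"linear":[0,0.0002,0],"dr":[0,2,0],"hand":-1},{"linear":[0,0.0002,0],"dr":[0,3,0],"hand":-1},{"linear":[0,0.0002,0],"dr":[0,3,0],"hand":-1},{"linear":[0,0.0002,0],"dr":[0,3,0],"hand":-1}]'; python3 -c "
from h import *
print(bot.get_obs()['torque']);go(.594,-.265,.127,-48.7)"
```

```text
t: 30.7
eef_pos: [0.5952, -0.2651, 0.1181]
tool_rot: [-0.197, 0.197, -0.679, 0.679]
contact_force: [-2.2, -0.2, 6.9]
gripper_width: 0.218
[0.13031745 0.31688482 2.45527275]
at [ 0.5952 -0.2651  0.1181] psi -147.6 lin [0.001, -0.0089, -0.0008] dr [-0.0, -98.9, 0.1] rows 1.0 14.0
```

The torque rose to 2.5 N m at 99° of turn, so the lid is at the stop. I'll release, retreat and check.

```bash
python3 -m crank '[{"linear":[0,0,0],"dr":[0,0,0],"hand":0.3},{"linear":[0,0,0],"dr":[0,0,0],"hand":0.3},{"linear":[0,0,0],"dr":[0,0,0],"hand":0.3},{"linear":[0,0,0],"dr":[0,0,0],"hand":0.3},{"linear":[0,-0.04,0],"dr":[0,0,0],"hand":0.3},{"linear":[0,-0.08,0],"dr":[0,0,0],"hand":0.3},{"linear":[0,-0.12,0],"dr":[0,0,0],"hand":0.3},{"linear":[0,-0.16,0],"dr":[0,0,0],"hand":0.3},{"linear":[0,-0.16,0],"dr":[0,0,0],"hand":0.3},{"linear":[0,-0.16,0],"dr":[0,0,0],"hand":0.3}]'
python3 - <<'E'
from h import *
C=cam('wrist');im=bot.read_camera('wrist')
c=[.5945,-.265];N=500;s=.00045
g=np.array([[proj(C,[c[0]+(i-250)*s,c[1]-(j-250)*s,.110]) for i in range(N)] for j in range(N)],np.float32)
o=cv2.remap(im,g,None,cv2.INTER_CUBIC)
hs=cv2.cvtColor(o,cv2.COLOR_BGR2HSV); m=cv2.inRange(hs,(0,0,170),(179,70,255)); n,l,st,ce=cv2.connectedComponentsWithStats(m)
D=[np.array([c[0]+(ce[i][0]-250)*s,c[1]-(ce[i][1]-250)*s]) for i in range(1,n) if 300<st[i,4]<3000]
D=[d for d in D if np.hypot(*(d-c))<.095]; k=np.mean(D,0); print('centre',k)
for d in D: print('dash',np.degrees(np.arctan2(*(d-k)[::-1])).round(1),np.hypot(*(d-k)).round(4))
b=bot.read_camera('side'); C=cam('side')
cv2.imwrite('pics/p.png',np.hstack([cv2.resize(o,(400,400)),cv2.resize(b[130:330,210:410],(400,400))]))
E
```

```text
t: 31.53
eef_pos: [0.595, -0.2663, 0.2795]
tool_rot: [-0.195, 0.192, -0.679, 0.681]
contact_force: [-0.5, 0.9, -1.1]
gripper_width: 0.65
centre [ 0.5931244  -0.26530943]
dash 34.8 0.0774
dash 154.8 0.0776
dash -85.1 0.0776
```

View pics/p.png

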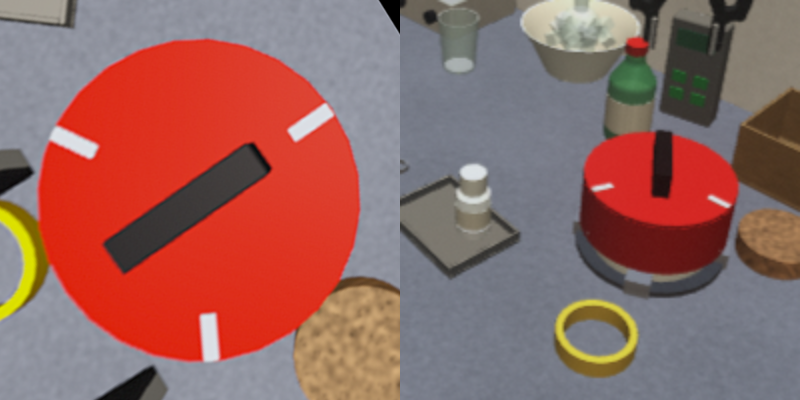

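The lugs are at 34.8° mod 120 against about 35.3° expected when home. The lid is level and low, and the empty is still standing in the tray.

Run:
```python
from h import *
for n in ('scene','side'):
    bot.read_camera(n); C=cam(n)
    for t in ('sample1','beaker','tape','reagent','cork_ring','wrench'):
        for d in bot.place_of(n,t)[:2]: print(n,t,round(d['score'],2),atz(C,d['xy'],0).round(3))
print(bot.hand_in())
```

```text
scene beaker 0.65 [0.727 0.232 0.   ]
scene tape 0.83 [ 0.419 -0.307  0.   ]
scene tape 0.65 [ 0.446 -0.094  0.   ]
scene reagent 0.89 [ 0.769 -0.097  0.   ]
scene cork_ring 0.69 [ 0.686 -0.392  0.   ]
scene wrench 0.78 [0.409 0.129 0.   ]
scene wrench 0.51 [ 0.423 -0.317 -0.   ]
side beaker 0.69 [0.701 0.227 0.   ]
side beaker 0.32 [ 0.457 -0.09   0.   ]
side tape 0.62 [ 0.412 -0.328  0.   ]
side reagent 0.88 [ 0.77 -0.09  0.  ]
side reagent 0.68 [ 0.603 -0.318  0.   ]
side cork_ring 0.58 [ 0.688 -0.39   0.   ]
side wrench 0.81 [0.427 0.132 0.   ]
side wrench 0.68 [ 0.604 -0.174  0.   ]
the job is handed in; nothing more can be done
None
```

The job is done and handed in, at about 32 s of the 210 s. The empty stands in the grey tray, and both samples that were on the bench stand in separate cells of the canister. The red lid is screwed fully home.

- **Lid:** It landed on the ridges at the expected height, dropped into the openings when turned counter-clockwise, then screwed forward. The torque rose to 2.5 N m after about 99° of commanded turn, against the nominal 96°. After release the dashes put the lugs at 34.8° (mod 120), against about 35.3° expected when home. The lid looked level and low in the side view.
- **Samples:** Neither the scene nor the side camera found any sample left on the bench. I could not see the two samples once the lid was on; they stood upright in their cells just before.
- **Bystanders:** Beaker, tape, reagent and cork ring read within 1 to 2 cm of where they started, which is the detectors' scatter. The wrench lay clear of every move, but I took no starting position for it to compare.
- **Contact:** Setting the empty in the tray gave a brief 34 N at the wrist as its base met the floor. I backed off 2 mm before releasing it.
- **Disagreement:** Some low-score detections at the end were false, such as a "tape" at the empty and a "reagent" at the canister. I discounted these against the pictures.

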